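# Fit a former on the bangle bender and lock it with its R-clip

## Robot

A 6-joint arm with a two-finger parallel gripper is mounted at the origin on the work surface. World frame = base frame: x ahead of the robot, y to its left, z up, the work surface at z = 0. Lengths are in mm, angles in rad, forces in N, time in s.
With the tool pointing down it reaches from about 275 to 825 mm from the base axis. Payload 4.9 kg.
Tool frame: the origin (TCP) lies at the very end of the fingers, on their centre line; the grasp point (between the pads) lies 19 mm behind it; z points along the fingers, y is the line along which they close (so a half turn about z gives the same grasp; the last joint's range is limited). The gripper opens to 85 mm and grips with 20 to 120 N. Pads are 22 mm wide; open, the fingers measure 114 mm over their backs; the gripper's body (76 mm by 85 mm) begins 54 mm behind the grasp point. The pads swing forward as they close: fully open they stand 13 mm farther back than shut.
Start: joints at [1.103, 0.326, -0.193, 1.052, 0, 1.437], TCP at [180.195, 519.662, 200.281] pointing down, gripper open.
Joint ranges: [-2.65, 2.65], [-0.97, 1.79], [-1.3, 1.35], [-1.93, 2.1], [-1.47, 1.37], [-3.14, 3.14]. Speed limits (rad/s): [2.57, 2.57, 3.14, 3.14, 3.14, 3.14].

## Interface

Orientations are given as [roll, pitch, yaw] about the fixed x, y, z axes, in that order (R = Rz(yaw) Ry(pitch) Rx(roll)).
In Python, from bench import bot, solve_ik, imaging gives the robot as it stands. Calls block until the motion is done:
- bot.move_ptp(position, orientation): joint-space move of the TCP to a pose.
- bot.movel(position, rot=None, max_speed=150, threshold=None): straight line of the TCP; rot=None keeps the orientation; max_speed is the mean speed in mm/s. With threshold (N) it stops when the force on the tool has changed by that much, and returns True; else False.
- bot.move_j(angles): joint-space move.
- bot.grip(opening, effort=None): opening from 0.0 (shut) to 1.0 (fully open); effort is the grip in N (None keeps the last); returns when the fingers have stopped.
- bot.dwell(seconds).
- solve_ik(position, orientation): joint angles nearest the present ones, or None.
- bot.get_state(): the state.
- imaging.capture(name): name is "scene" or "top"; returns the picture (480x640x3 uint8, blue, green, red); there is no depth.
- imaging.camera_model(name): a dict with "K" (3x3 intrinsics, pixels), "k1" (the pictures are not rectified: a ray, as slopes to the right and down, at radius r is drawn at 1 + k1 r^2 times it, then the intrinsics apply), "position" and "rotation" of the camera in the world. Camera axes: x right, y up, looking along -z (the intrinsics and any distortion apply to the point x, -y, -z); pixel columns grow to the right and rows downward; lengths in mm; the calibration is good to about 2 mm. A picture is of the moment at which its call begins. camera_model takes no time and is no camera call.
A pose or a line that the arm cannot do raises bot.IKError and nothing moves.
- bot.sign_off(): hands the job in; it is judged then, once.
The state is a dict: "t": time; "qpos": joint angles; "joint_velocities": joint speeds; "effort": joint torques, N m; "tcp_pos": TCP position; "orientation": TCP orientation; "contact_force": force on the tool from outside, world axes, zero at the start; "wrist_torque": the same for the moment, N m; "opening": opening from 0.0 (shut) to 1.0 (fully open); "gripper_force": force on a finger pad.
Only numpy, scipy, OpenCV 4.12 (cv2) and the standard library are available. Lean on these libraries where they do the work, as an engineer would, in place of code of your own. Each camera call takes 0.05 s, during which the arm holds its last target. There are 200 camera calls.

## Task

Fit the green former onto the bare spindle of the bangle bender, letting it down gently until it sits flat on the boss. Then lock it: find the cross-hole in the spindle, which turns and may point anywhere, and push the R-clip's straight leg through it, keeping the clip level, until its bent leg has ridden over the spindle and snapped home around it, and let go. Feel your way with the clip: do not ram it, wrench its leg open or push it past its seat, and leave everything else on the bench where it lies.

Things in the scene. Friction and masses are not known exactly. Their poses are not given: they have to be found in the camera images.
- bender: bangle bender bolted to the bench, fixed: blue steel base plate 190 x 110 x 12 mm, upright steel spindle 18 mm in diameter. Origin: on the spindle axis at bench level; z up, x towards the swing arm with the red grip. The arm and the work clamp (44 to 68 mm from the axis on the -x side) are at most 38 mm high, so a clip can come in over them from any side
- boss_top (a point): centre of the boss's top face, where the former's underside sits, 20 mm above the bench; the boss is 40 mm in diameter
- cross_hole (a point): middle of the level cross-hole, on the spindle axis, 72 mm above the bench, 12 mm above a seated former. 6.6 x 6.6 mm, right through the spindle, mouths 9 mm from the axis, slightly chamfered, black inside. The spindle is a turning fit (0.03 N m), so the hole's heading differs each time: up to 1.3 rad either way from the bender's y axis. It is not measured: see it or feel for it
- spindle_top (a point): centre of the spindle's top face, 88 mm above the bench; the spindle tapers to 10 mm in diameter over its last 6 mm, and a black line across the top face lies along the cross-hole
- former: green plastic former, 110 g: grooved disc 56 mm in diameter and 22 mm high with a hub 36 mm in diameter and 18 mm high on top (40 mm in all), bore 20 mm in diameter right through. Origin: on the bore axis at the underside; z up. It stands on the bench in a row with two spare formers (one white, one black); pick it up by the hub
- clip: spring-steel R-clip of 4.6 mm wire, 38 g, lying flat on the bench. Origin: beside the coil, on the underside below the straight leg. x runs along the straight leg from coil to tip, y towards the bent leg, z up. The coil is a round double turn, outer diameter 22.6 mm, 9.2 mm high, centred at x = 0, y = 9 mm. Both legs run 2.3 mm above the underside; the straight leg, round-ended, at y = 0
- clip_flare (a point): end of the bent leg. That leg leaves the coil at y = 18 mm (clip axes), narrows to a waist near x = 26 mm, bows out round the seat at x = 36 mm, narrows to a second waist near x = 45 mm and flares out to this point, x = 59, y = 14.5 mm. The flare meets the spindle about 22 mm before the clip is home
- clip_coil (a point): centre of the clip's coil, half way up it (4.6 mm above the clip's underside): where to grip it, across the coil, the fingers one on each side of the legs' direction
- clip_seat (a point): point on the straight leg's centre line, 36 mm from the coil's centre along the leg, 2.3 mm above the underside, that lies on the spindle axis in the middle of the cross-hole when the clip is home
- clip_tip (a point): end of the clip's straight leg, on its centre line, 76.3 mm from the coil's centre along the leg
- clip_leg (a joint): how far the bent leg is sprung open about the coil (rad): 0 when free, about 0.1 while it rides over the thickest part of the spindle, about 0.03 when it has snapped home around the spindle. Sprung shut by 2.5 N m per rad with a preload of 0.15 N m; riding over the spindle takes a push of about 3 to 8 N, which then drops away; pushing on past the seat the force rises again
- former_white: white spare former, disc 66 mm in diameter, 40 mm high with the same hub, standing beside the green one (bystander; origin at its underside)
- former_black: black spare former, disc 48 mm in diameter, 40 mm high with the same hub, standing beside the green one (bystander; origin at its underside)
- hammer: hammer with wooden handle, 240 mm long, lying at the back (bystander; origin at its underside)
- bench_block: steel bench block 75 x 75 x 20 mm (bystander; origin at its underside)
- jar: white plastic jar 52 mm in diameter, 50 mm high (bystander; origin at its underside)
- file: flat file with round wooden handle, 260 mm long, lying on the right (bystander; origin at its underside)
- bangle: brass bangle 64 mm in diameter, 8 mm high, at the back left (bystander; origin at its underside)
- saw: piercing saw frame with black handle, 270 x 115 mm, 26 mm high, lying on the left (bystander; origin at its underside)
Mind the look-alikes: they are no part of the job. Of the things that look like the former, the middle-sized one is meant.

How it is judged (in metres and radians):
On the way, in this order (a step that is already met when the one before it is completed fails the run):
1. the green former sits flat on the boss around the spindle, before the clip is in the hole (horizontal distance between former and boss_top below 0.003 m and z of former in the frame of bender below 0.0225 m and angle between former's own z axis and vertical below 0.06 rad and distance between clip_seat and cross_hole above 0.05 m), for 0.2 s.
2. the clip's straight leg is right through the cross-hole and its bent leg has snapped home around the spindle (distance between clip_seat and cross_hole below 0.004 m and angle between the z axis of clip and the z axis of bender, either way round below 0.25 rad and value of joint clip_leg between 0.008 and 0.06 rad), for 0.2 s.
At the end, for the whole second after the job is handed in: Green former flat on the boss (3 mm off axis, 2.5 mm above it, 0.06 rad at most); clip seat within 4 mm of the middle of the cross-hole, clip level within 0.25 rad, its bent leg closed around the spindle (0.008 to 0.06 rad); both at rest (all of step 2 and horizontal distance between former and boss_top below 0.003 m and z of former in the frame of bender below 0.0225 m and angle between former's own z axis and vertical below 0.06 rad and linear speed of each of clip, former below 0.02 m/s); the robot touches nothing.
It fails at once if the clip is pressed against the bender with more than 30 N in all (its own spring grip of about 16 N included) (contact force between clip and bender above 30 N).
It fails at once if the clip's bent leg is wrenched open by more than 0.18 rad (value of joint clip_leg above 0.18 rad).
It fails at once if the former is pressed onto the bender with more than 40 N (contact force between former and bender above 40 N).
It fails at once if a bystander (spare former, hammer, bench block, jar, file, bangle or saw) is moved by more than 25 mm (distance of any of former_white, former_black, hammer, bench_block, jar, file, bangle, saw from where it was at the start of the episode above 0.025 m).
It also fails if it takes over 72 s, if anything falls off the work surface, if the arm or the gripper's body presses on something with over 40 N, if the wrist force passes 120 N, or if a joint passes its speed limit or range.

## Working session

There is one attempt and no reset: what is moved stays moved. The work goes in short steps, each a Python script; the robot and the scene stay as the last script left them, time stands still between calls to the robot, and variables do not carry over. Pictures are saved under pics/ and viewed, at most 10 in all, crops included, and the job is handed in when it is done.

```bash
ls; mkdir -p pics
python3 - <<'E'
from bench import bot, imaging
import cv2
for n in("scene","top"):
    cv2.imwrite(f"pics/{n}0.png",imaging.capture(n)); m=imaging.camera_model(n); print(n,m)
s=bot.get_state();print(s)
E
```

```text
pics
scene {'K': array([[530.23325699,   0.        , 320.740813  ],
       [  0.        , 530.23325699, 244.44475069],
       [  0.        ,   0.        ,   1.        ]]), 'k1': -0.034169015460180724, 'position': array([1200.74656109,  544.92270399,  891.7909585 ]), 'rotation': array([0.78374899, 0.00653291, 2.31728585])}
top {'K': array([[594.65000721,   0.        , 322.21020882],
       [  0.        , 594.65000721, 244.78843844],
       [  0.        ,   0.        ,   1.        ]]), 'k1': -0.12701875722862635, 'position': array([ 469.73356996,  -22.10977701, 1253.61366815]), 'rotation': array([ 0.09573063,  0.02858822, -1.58195361])}
{'t': 0.1, 'qpos': array([ 1.10280767e+00,  3.26865496e-01, -1.93476241e-01,  1.05200325e+00,
        5.52815273e-05,  1.43660696e+00]), 'joint_velocities': array([-0.00157766, -0.00307142, -0.0001827 ,  0.00075503, -0.00233736,
       -0.00109034]), 'effort': array([ 1.28538744e-03, -4.44238579e+01,  2.63038158e+01,  7.88266218e-03,
       -1.33624999e-04,  6.46512049e-06]), 'tcp_pos': array([179.90909852, 519.14739328, 199.58540174]), 'orientation': array([-3.14006532e+00, -2.61974471e-04,  2.80779311e+00]), 'contact_force': array([ 1.09153412,  0.47116355, -0.09385727]), 'wrist_torque': array([ 0.0086407 , -0.02116806,  0.03010316]), 'gripper_force': 0.0, 'opening': 0.997814748139964}
```

View pics/top0.png

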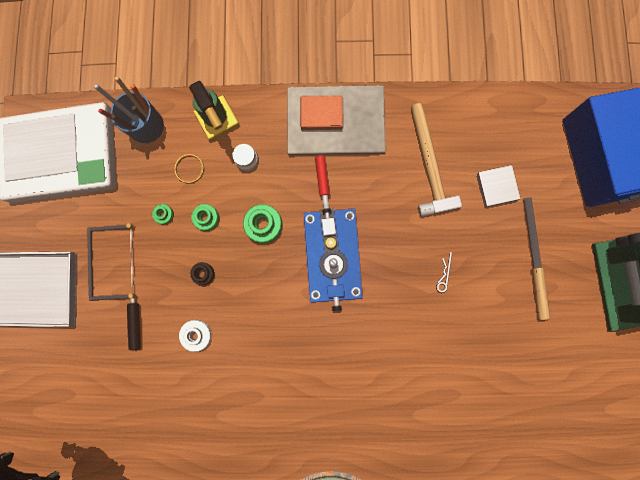

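View pics/scene0.png

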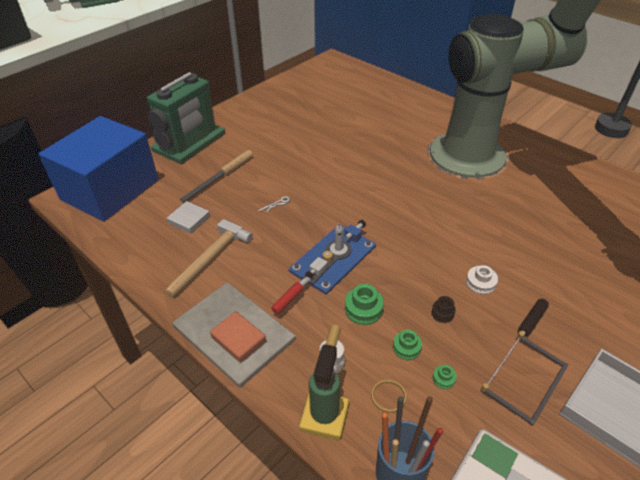

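```bash
cat > h.py <<'E'
import numpy as np, cv2
from scipy.spatial.transform import Rotation as R
from bench import bot, solve_ik, imaging
CM={n:imaging.camera_model(n) for n in("scene","top")}
def ray(n,uv):
    m=CM[n]; p=cv2.undistortPoints(np.array([[uv]],float),m["K"],np.array([m["k1"],0,0,0,0.]))[0,0]
    return np.array(m["position"]), R.from_euler("xyz",m["rotation"]).as_matrix()@np.array([p[0],-p[1],-1])
def onz(n,uv,z):
    o,d=ray(n,uv); return o+d*(z-o[2])/d[2]
def tri(a,b):
    (o1,d1),(o2,d2)=ray("top",a),ray("scene",b)
    s=np.linalg.lstsq(np.c_[d1,-d2],o2-o1,rcond=None)[0]; p,q=o1+d1*s[0],o2+d2*s[1]
    return (p+q)/2,np.linalg.norm(p-q)
def proj(n,P):
    m=CM[n]; c=R.from_euler("xyz",m["rotation"]).as_matrix().T@(np.array(P,float)-m["position"])
    return cv2.projectPoints(np.array([[c[0],-c[1],-c[2]]]),np.zeros(3),np.zeros(3),m["K"],np.array([m["k1"],0,0,0,0.]))[0].ravel()
def down(yaw): return [np.pi,0,yaw]
E
python3 - <<'E'
from h import *
t=cv2.imread("pics/top0.png"); s=cv2.imread("pics/scene0.png")
def crop(im,u,v,w,h,k): return cv2.resize(im[v:v+h,u:u+w],None,fx=k,fy=k,interpolation=cv2.INTER_CUBIC)
a=crop(t,314,243,40,40,10); b=crop(s,320,220,40,40,10)
c=crop(t,425,245,40,50,5); c=cv2.copyMakeBorder(c,0,0,0,200,0)[:200]if 0 else cv2.resize(c,(200,250))[:200]
c=crop(t,425,245,40,50,4);d=crop(s,252,190,50,25,8)
M=np.zeros((600,800,3),np.uint8); M[:400,:400]=a; M[:400,400:]=b; M[400:600,:160]=c; M[400:600,200:600]=d
cv2.imwrite("pics/m1.png",M)
g=cv2.inRange(cv2.cvtColor(t,cv2.COLOR_BGR2HSV),(50,120,60),(80,255,255))
for c in cv2.findContours(g,cv2.RETR_EXTERNAL,cv2.CHAIN_APPROX_NONE)[0]:
    if cv2.contourArea(c)>100: e=cv2.minEnclosingCircle(c); print("green",e,onz("top",e[0],11)[:2])
g=cv2.inRange(cv2.cvtColor(s,cv2.COLOR_BGR2HSV),(50,120,40),(80,255,255))
for c in cv2.findContours(g,cv2.RETR_EXTERNAL,cv2.CHAIN_APPROX_NONE)[0]:
    if cv2.contourArea(c)>100: print("greenS",cv2.boundingRect(c))
print(onz("top",(334,263),88),onz("top",(441,288),5),onz("top",(450,252),3))
E
```

```text
green ((162.22891235351562, 213.53012084960938), 9.88112735748291) [661.73527401 355.16351027]
[545.83002849 -12.78417732  88.        ] [ 495.63517752 -235.76627067    5.        ] [ 571.22137046 -257.33386775    3.        ]
```

View pics/m1.png

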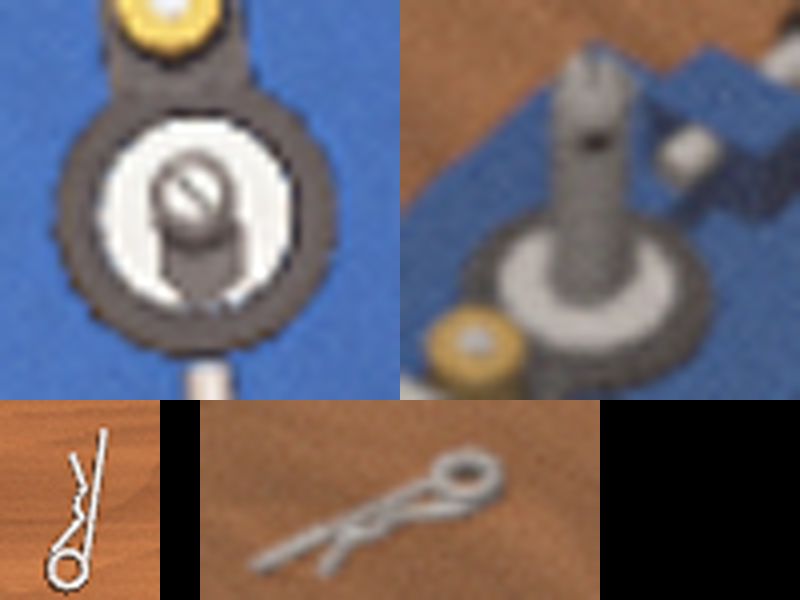

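Run:
```python
from h import *
t=cv2.imread("pics/top0.png"); s=cv2.imread("pics/scene0.png")
for n,im in(("top",t),("scene",s)):
    h=cv2.cvtColor(im,cv2.COLOR_BGR2HSV)
    g=cv2.inRange(h,(48,90,40),(90,255,255))
    for c in cv2.findContours(g,cv2.RETR_EXTERNAL,cv2.CHAIN_APPROX_NONE)[0]:
        if cv2.contourArea(c)>80:
            e=cv2.fitEllipse(c); b=cv2.boundingRect(c); print(n,b,np.round(e[0],1),np.round(e[1],1),np.round(onz(n,e[0],16)[:2],1))
    # bore: dark hole in hub of middle former
    x,y=(204,217) if n=="top" else (407,344)
    # clip
    u,v,w,k=(430,246,28,50) if n=="top" else (254,192,42,24)
    m=((h[v:v+k,u:u+w,1]<(90)) &(h[v:v+k,u:u+w,2]>90)).astype(np.uint8)
    print(m.sum()); print("\n".join("".join(".#"[q] for q in r) for r in m))
    P=np.array([onz(n,(u+b,v+a),2.3)[:2] for a,b in np.argwhere(m)])
    np.save(f"clip_{n}.npy",P)
```

```text
top (601, 269, 17, 54) [608.9 295.2] [ 6.7 51.5] [ 473.6 -593.2]
top (243, 205, 38, 38) [262.  223.3] [37.  37.6] [636.2 138.4]
top (192, 204, 27, 26) [204.6 216.9] [24.9 25.9] [652.  261.2]
top (153, 204, 20, 20) [162.2 213.5] [18.6 19.3] [661.  353.7]
184
............................
............................
............................
............................
............................
............................
....................##......
....................##......
....................##......
....................##......
...................###......
...................##.......
............##.....##.......
............##.....##.......
............###....##.......
.............##....##.......
.............##....##.......
..............##..###.......
..............##..##........
..............##..##........
...............##.##........
..............###.##........
..............##..##........
.............###..##........
.............##..###........
.............##..##.........
.............##..##.........
..............##.##.........
..............#####.........
.
[... 1138 characters left out ...]
######......
........................############......
......................##############......
...................################.......
.................#################........
...............#################..........
............############..................
..........############....................
.........###########......................
.......#####..###.........................
.....######..###..........................
....#####....###..........................
.....##.....###...........................
..........................................
..........................................
..........................................
..........................................
```

Run:
```python
from h import *
t=cv2.imread("pics/top0.png");h=cv2.cvtColor(t,cv2.COLOR_BGR2HSV)
P=[]
w=np.clip(h[:,:,2].astype(float),0,255)*(h[:,:,1]<90)
sat=255-h[:,:,1].astype(float)
for v in range(253,281):
    r=np.arange(440,456); x=sat[v,440:456]; x=np.where(x>120,x,0)
    if v<281:
        c0=451-(v-252)*4/30; sel=abs(r-c0)<1.8; P.append(onz("top",((r[sel]*x[sel]).sum()/x[sel].sum(),v),2.3)[:2])
P=np.array(P); vx,vy,x0,y0=cv2.fitLine(P.astype(np.float32),cv2.DIST_HUBER,0,.01,.01).ravel()
if vx<0:vx,vy=-vx,-vy
hd=np.arctan2(vy,vx); c=onz("top",(441.9,287.2),4.6)[:2]
n=np.array([-vy,vx]); print("leg heading",hd,"coil",c,"coil from leg line (expect 9)",(c-[x0,y0])@n, "tip dist",(onz("top",(451,251.6),2.3)[:2]-c)@[vx,vy])
print("scene coil",onz("scene",(254+31.2,192+7.0),4.6), "scene tip",onz("scene",(254+4.2,192+18.3),2.3),"top tip",onz("top",(450.6,251.6),2.3))
print("spindle top",tri((333.3,262.4),(320+19.3,220+6.6)),"hole",)
print("boss",onz("top",(314+19.5,243+21.4),20),onz("scene",(320+18.8,220+28.5),20))
for y in(1.57,-1.57,0,3.14):
    for p in([652,261,24],[546,-13,60]):
        print(y,p,solve_ik(p,down(y)))
print(solve_ik([c[0],c[1],2],down(hd)),solve_ik([520,-39,70],down(.79)))
```

```text
leg heading -0.16976255 coil [ 497.28915465 -237.7755493 ] coil from leg line (expect 9) 8.019114627237624 tip dist 77.42101073935451
scene coil [ 495.71891652 -240.3710914     4.6       ] scene tip [ 571.07176269 -261.51204811    2.3       ] top tip [ 572.10750994 -258.76693546    2.3       ]
spindle top (array([546.96094291, -11.26151016,  87.14059605]), np.float64(0.3984112159601779)) hole
boss [547.3691518  -11.16392751  20.        ] [548.37917957  -9.65161602  20.        ]
1.57 [652, 261, 24] [0.27577945 0.74676863 0.04590916 0.86993685 0.         1.84737211]
1.57 [546, -13, 60] [-0.15897662  0.45374912 -0.39349138  0.72355582  0.          1.41261603]
-1.57 [652, 261, 24] [ 0.27577945  0.74676863  0.04590916  0.86993685  0.         -1.2958132 ]
-1.57 [546, -13, 60] [-0.15897662  0.45374912 -0.39349138  0.72355582  0.         -1.73056927]
0 [652, 261, 24] [ 0.27577945  0.74676863  0.04590916  0.86993685  0.         -2.8658132 ]
0 [546, -13, 60] [-0.15897662  0.45374912 -0.39349138  0.72355582  0.          2.98261603]
3.14 [652, 261, 24] [0.27577945 0.74676863 0.04590916 0.86993685 0.         0.27737211]
3.14 [546, -13, 60] [-0.15897662  0.45374912 -0.39349138  0.72355582  0.         -0.15738397]
[-0.57993411  0.53930985 -0.43166881  0.59981767  0.          2.7314211 ] [-0.21647477  0.40215113 -0.44827617  0.72036902  0.          2.13511788]
```

Run:
```python
from h import *
bot.grip(0.7,30)
bot.move_ptp([652,261,110],down(3.14)); bot.movel([652,261,25],max_speed=120)
bot.grip(0.0,25); print(bot.get_state()["opening"]); bot.grip(0.7)
bot.movel([652,261,50]);bot.movel([652,261,50],down(1.57)); bot.movel([652,261,25])
bot.grip(0.0,50); s=bot.get_state(); print(s["opening"],s["gripper_force"])
bot.movel([652,261,130])
bot.move_ptp([547,-11,130],down(1.57)); bot.dwell(.3)
s=bot.get_state(); print(s["t"],s["tcp_pos"],s["contact_force"])
t,sc=imaging.capture("top"),imaging.capture("scene")
cv2.imwrite("pics/t2.png",t);cv2.imwrite("pics/s2.png",sc)
k=lambda im,u,v:cv2.resize(im[v:v+80,u:u+80],None,fx=5,fy=5,interpolation=cv2.INTER_CUBIC)
cv2.imwrite("pics/m2.png",np.hstack([k(t,294,220),k(sc,300,180)]))
```

```text
-0.002806252522138003
-0.0045040883648586215 0.0
9.7167 [547.32813339 -10.24774208 129.86259579] [ 0.28303056  0.28794955 -0.04013469]
```

View pics/m2.png

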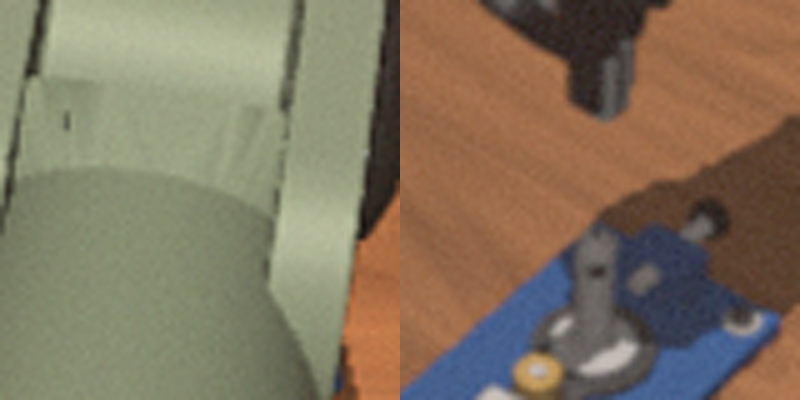

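Run:
```python
from h import *
t=cv2.imread("pics/t2.png"); s=cv2.imread("pics/s2.png")
for n,im in(("top",t),("scene",s)):
    h=cv2.cvtColor(im,cv2.COLOR_BGR2HSV); g=cv2.inRange(h,(48,90,40),(90,255,255))
    for c in cv2.findContours(g,cv2.RETR_EXTERNAL,cv2.CHAIN_APPROX_NONE)[0]:
        if cv2.contourArea(c)>80:
            e=cv2.fitEllipse(c); print(n,np.round(e[0],1),np.round(e[1],1),np.round(onz(n,e[0],16)[:2],1))
k=lambda im,u,v:cv2.resize(im[v:v+100,u:u+100],None,fx=4,fy=4,interpolation=cv2.INTER_CUBIC)
cv2.imwrite("pics/m3.png",np.hstack([k(t,154,170),k(s,360,290)]))
for p in([652,261,0],[652,261,40]): print(proj("top",p),proj("scene",p))
tip=[547.3,-10.2,129.9]; print("tip",proj("scene",tip))
```

```text
top [608.9 294. ] [ 6.8 58.7] [ 476.2 -593.2]
top [261.5 223.3] [35.8 37.9] [636.3 139.6]
top [204.6 216.9] [24.9 25.8] [652.1 261.3]
top [162.3 213.6] [18.6 19.5] [660.9 353.6]
scene [444.1 376.5] [21.8 22.9] [664.3 355.3]
scene [407.1 344.5] [27.2 28.6] [653.1 261.6]
scene [363.7 304.1] [37.  39.5] [632.7 134.5]
[206.37454536 217.95566046] [406.307507  348.5700538]
[202.13713459 215.2678802 ] [408.56256751 336.87219436]
tip [339.83350675 212.44334451]
```

View pics/m3.png

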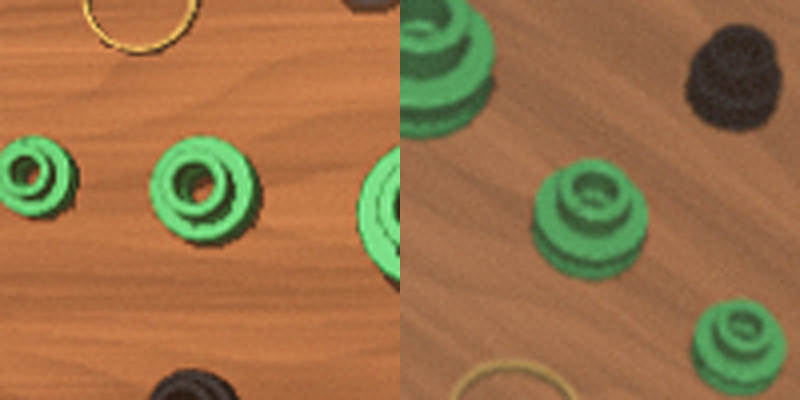

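Run:
```python
from h import *
bot.move_ptp([500,130,60],down(1.57)); bot.movel([500,130,8],max_speed=120)
r=bot.movel([500,130,-40],max_speed=25,threshold=4); s=bot.get_state(); print(r,s["t"],s["tcp_pos"],s["contact_force"],s["orientation"])
sc=imaging.capture("scene");cv2.imwrite("pics/s3.png",sc)
p=proj("scene",s["tcp_pos"]);q=proj("scene",[500,130,0]);print(p,q)
u,v=int(q[0])-30,int(q[1])-45
cv2.imwrite("pics/m4.png",cv2.resize(sc[v:v+60,u:u+60],None,fx=8,fy=8,interpolation=cv2.INTER_CUBIC));print(u,v)
bot.movel([500,130,60])
```

```text
True 12.5 [499.90551516 129.99745499 -30.9467603 ] [-0.2839626   0.04178854  5.62329085] [-3.14130115e+00  3.48205929e-05  1.57002555e+00]
[398.08009799 282.22753984] [399.39072901 273.24533474]
369 228
```

View pics/m4.png

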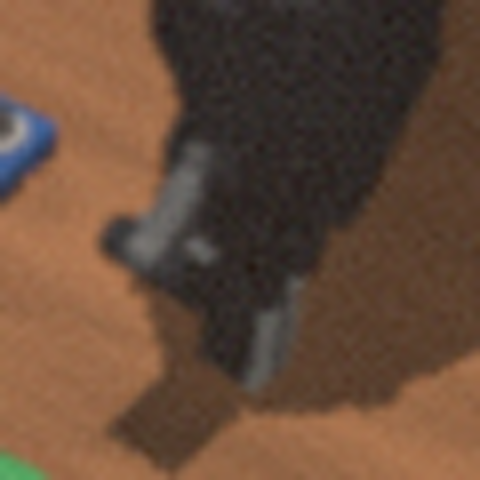

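Run:
```python
from h import *
bot.grip(0.7,25)
bot.move_ptp([652,261,60],down(3.14)); r=bot.movel([652,261,-8],max_speed=80,threshold=6); s=bot.get_state();print(r,s["tcp_pos"])
bot.grip(0.0,25); s=bot.get_state(); print(s["opening"],s["gripper_force"],s["tcp_pos"]); bot.grip(0.7)
bot.movel([652,261,25]);bot.movel([652,261,25],down(1.57)); bot.movel([652,261,-8],max_speed=80,threshold=6)
bot.grip(0.0,50); s=bot.get_state(); print(s["opening"],s["gripper_force"],s["tcp_pos"])
bot.movel([652,261,100]); s=bot.get_state(); print(s["t"],s["opening"],s["tcp_pos"],s["contact_force"])
sc=imaging.capture("scene");cv2.imwrite("pics/s5.png",sc)
cv2.imwrite("pics/m5.png",cv2.resize(sc[260:380,340:460],None,fx=4,fy=4,interpolation=cv2.INTER_CUBIC))
```

```text
False [652.55069923 261.18757725  -7.45055738]
0.420934840471552 25.008053854107857 [652.67522309 261.2351657   -7.0099634 ]
0.40328018793904624 49.97274306602776 [652.84039931 261.26435731  -6.98707234]
20.7417 0.40249641741273184 [651.10318086 260.72364489  98.75440712] [ 0.08275349  0.21631374 -2.00781681]
```

View pics/m5.png

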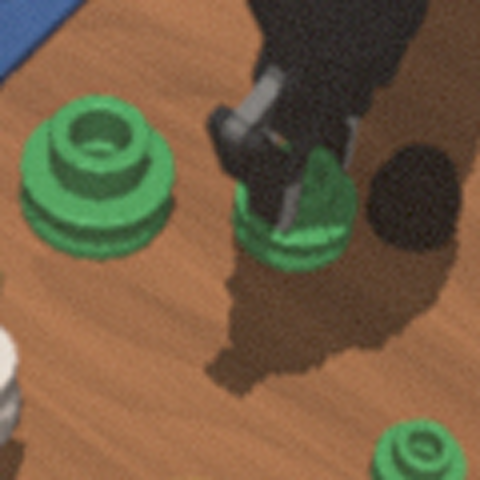

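Run:
```python
from h import *
def st(k,r=None):
    s=bot.get_state(); print(k,r,round(s["t"],1),np.round(s["tcp_pos"],1),np.round(s["contact_force"],1),np.round(s["wrist_torque"],2))
bot.move_ptp([547,-11,92],down(1.57)); bot.dwell(.3); st("above")
r=bot.movel([547,-11,60],max_speed=40,threshold=4); st("taper",r)
if not r:
    r=bot.movel([547,-11,17],max_speed=50,threshold=4); st("mid",r)
    if not r: r=bot.movel([547,-11,8],max_speed=12,threshold=4); st("seat",r)
```

```text
above None 22.2 [547.4 -10.2  91.9] [ 0.9  0.  -1.1] [ 0.04 -0.03 -0.04]
taper False 23.2 [547.2 -11.1  60.2] [-1.  -0.1 -0.3] [-0.01 -0.01  0.01]
mid False 24.2 [547.3 -11.   17.2] [-1.   1.2 -1.4] [-0.03 -0.    0.01]
seat True 24.6 [547.2 -11.   12.9] [-0.   0.3  5.5] [-0.01  0.03 -0.04]
```

Run:
```python
from h import *
def st(k,r=None):
    s=bot.get_state(); print(k,r,round(s["t"],1),np.round(s["tcp_pos"],1),np.round(s["contact_force"],1),np.round(s["wrist_torque"],2),round(s["opening"],3),round(s["gripper_force"],1))
bot.grip(0.65); bot.movel([547.2,-11,110]); st("up")
bot.move_ptp([496.5,-239,40],down(-.163)); 
t,sc=imaging.capture("top"),imaging.capture("scene"); cv2.imwrite("pics/t6.png",t);cv2.imwrite("pics/s6.png",sc)
bot.grip(0.5,60)
r=bot.movel([496.5,-239,-32],max_speed=60,threshold=5); st("down",r)
bot.grip(0.0,60); st("grip")
bot.movel([496.5,-239,60]); st("lift")
sc=imaging.capture("scene");cv2.imwrite("pics/s7.png",sc)
a=cv2.resize(sc[140:240,220:340],None,fx=4,fy=4,interpolation=cv2.INTER_CUBIC)
im=cv2.imread("pics/s6.png"); b=cv2.resize(im[220:280,310:370],(300,400),interpolation=cv2.INTER_CUBIC)
im=cv2.imread("pics/s6.png"); b=cv2.resize(im[220:260,320:350],(300,400),interpolation=cv2.INTER_CUBIC)
cv2.imwrite("pics/m6.png",np.hstack([a,b]))
```

```text
up None 25.8 [546.5 -10.9 109.2] [0.6 0.1 0.7] [-0.06 -0.01  0.05] 0.649 0.0
down False 28.7 [ 496.9 -239.2  -31.6] [-0.7 -0.   0. ] [-0.03  0.02  0.03] 0.5 0.0
grip None 29.0 [ 497.5 -239.5  -30.6] [-0.3  0.7  8.1] [ 0.23  0.17 -0.06] 0.228 59.3
lift None 29.8 [ 495.9 -238.6   59.4] [-0.3  0.7 -0.1] [-0.04  0.05 -0.06] 0.232 58.7
```

View pics/m6.png

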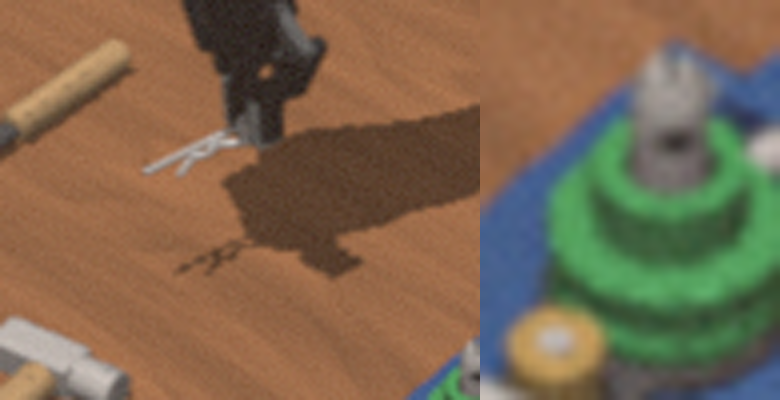

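Run:
```python
from h import *
for f in("top0","t6"):
    g=cv2.cvtColor(cv2.imread(f"pics/{f}.png"),cv2.COLOR_BGR2GRAY).astype(float)
    w=g[257:269,328:340]; print(f);print(w.astype(int))
for f in("scene0","s6"):
    g=cv2.cvtColor(cv2.imread(f"pics/{f}.png"),cv2.COLOR_BGR2GRAY).astype(int); print(g[230:238,330:348])
# axis projection and heading-> hole mouth projections
for a in(.6,.7,.8,.9,1.0):
    print(a,proj("scene",[547.2+9*np.cos(a),-11+9*np.sin(a),72]),proj("top",[547.2+5*np.cos(a),-11+5*np.sin(a),88]),proj("top",[547.2-5*np.cos(a),-11-5*np.sin(a),88]))
a=.77; d=np.array([np.cos(a),np.sin(a)]);n=np.array([-d[1],d[0]]); S=np.array([547.2,-11])
p=S-100*d+9*n; print(p)
bot.move_ptp([*p,80],down(a)); bot.movel([*p,39.1],max_speed=80); bot.dwell(.3)
s=bot.get_state();print(s["t"],s["tcp_pos"],s["orientation"])
t,sc=imaging.capture("top"),imaging.capture("scene"); cv2.imwrite("pics/t8.png",t);cv2.imwrite("pics/s8.png",sc)
k=lambda im,u,v:cv2.resize(im[v:v+50,u:u+50],None,fx=8,fy=8,interpolation=cv2.INTER_CUBIC)
cv2.imwrite("pics/m8.png",np.hstack([k(t,314,243),k(sc,310,205)]))
```

```text
top0
[[240 244 243 244 243 230 234 244 243 244 242 214]
 [245 246 239 203 170 159 165 209 236 244 245 245]
 [245 237 162 159 175 181 148 134 192 246 242 243]
 [238 189 124 154 196 244 231 167 147 228 243 240]
 [232 127 174 212 136 220 249 227 123 183 245 241]
 [231 110 185 245 210 153 206 243 121 170 246 240]
 [233 126 159 238 246 213 156 183 109 164 245 240]
 [233 154 121 167 198 211 159 131 104 164 248 240]
 [231 146  96 116 127 146 132 110  97 110 202 242]
 [239 213  78  88 103 111 102  84  83  98 175 242]
 [241 231  98  74  73  79  75  72  95 113 177 245]
 [242 232 112 113  97  91 104 116 122 119 177 247]]
t6
[[188 200 196 170 131 144 144 169 193 195 182 170]
 [192 173 126 113 122 125 121 116 147 188 193 185]
 [172 102 118 145 187 194 159 122 109 129 186 196]
 [139  88 137 165 205 249 237 178 115  85 147 201]
 [ 94 117 184 223 143 229 254 239 126  99 107 181]
 [ 68 122 195 251 216 157 211 246 134 108  97 169]
 [ 68 116 173 241 250 222 164 187 126 109  97 149]
 [ 52  97 136 168 204 221 170 132 118 101 120 168]
 [ 94 104 110 120 132 155 138 111 100  89 148 193]
 [149 107  76 100 10
[... 1202 characters left out ...]
  97  92 106 113 119 114 110 103  82  84 114 127 133 150]
 [113 114 126 130 111 100 105 112 111 116 105 101  88  96 121 125 118 127]]
0.6 [338.61235282 234.4118958 ] [331.61849932 260.23818421] [334.54740559 264.3945987 ]
0.7 [339.01589174 234.43709945] [331.41791028 260.39447571] [334.74809178 264.23813416]
0.8 [339.42034666 234.43423032] [331.23394011 260.56996159] [334.93212273 264.06245943]
0.9 [339.82161127 234.40331754] [331.06842606 260.76289127] [335.09765876 263.86933263]
1.0 [340.21561284 234.34467944] [330.92302155 260.97134   ] [335.24304558 263.66068636]
[469.14371589 -74.15232784]
31.5167 [469.54797846 -74.24355759  39.52358693] [ 3.14075281e+00 -4.43689382e-04  7.70086386e-01]
```

View pics/m8.png

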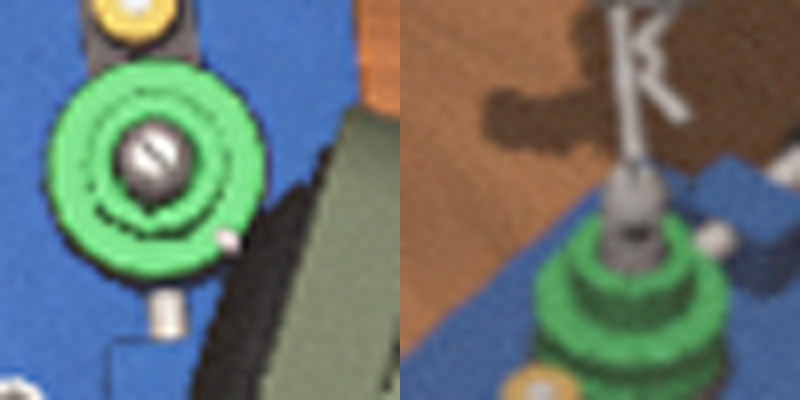

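Run:
```python
from h import *
a=.77; d=np.array([np.cos(a),np.sin(a)]);n=np.array([-d[1],d[0]]); T=np.array([469.55,-74.24])
for L in(76.3,60,40,20):
    P=[*(T+L*d-9*n),39.5+32.9]; print(L,np.round(P,1),"scene",proj("scene",P),"top",proj("top",P))
for f,u0,v0,w,h in(("s8",330,203,20,26),("t8",336,266,14,12)):
    g=cv2.cvtColor(cv2.imread(f"pics/{f}.png"),cv2.COLOR_BGR2GRAY).astype(int); print(f,u0,v0); print(g[v0:v0+h,u0:u0+w])
```

```text
76.3 [530.6 -27.6  72.4] scene [338.45878142 224.36533023] top [341.61767874 271.06648804]
60 [518.9 -38.9  72.4] scene [338.12292152 219.51414261] top [347.4169658  276.88175635]
40 [504.5 -52.9  72.4] scene [337.71931843 213.68656617] top [354.54634554 284.03032691]
20 [490.2 -66.8  72.4] scene [337.32478935 207.99222199] top [361.68936186 291.19206478]
s8 330 203
[[118 103  83  80 100  98  81  92 108 108 108 110 105 104  88  74  89  93
   83  69]
 [116 119 108  95 101  96  73  88 105 109 113 114 100 105  91  77  85  90
   83  67]
 [116 121 107  93  84  85  87 112 103 104 103 104  96  96  99  79  75  73
   71  71]
 [121 111  89  78  69  79 128 158 123  77  69  83 110 105  92  73  68  66
   71  71]
 [118  97  80  65  64  80 127 166 123  78  92 123 138 111  83  74  72  72
   71  69]
 [120  95  71  69  66  73 119 161 125  96 137 157 135  96  73  69  73  70
   76  72]
 [116  90  78  73  69  71 113 161 133 136 165 147 107  71  70  71  72  73
   70  70]
 [119  99  79  71  72  71 105 157 149 159 174 145  98  68  69  75  70  74
   72  69]
 [124 114  89  80  69  69 103 162 148 134 156 163 1
[... 1499 characters left out ...]
4 163 196 185 135 185 188 185 180 149  89 110 106]
 [ 70 142 193 189 147 110 193 189 188 178 104  89 102  61]
 [162 185 194 166 122 176 189 190 188 165  81  93  68  42]
 [191 196 177  95 118 192 189 190 182 125  43  52  39  41]
 [183 132  97 102 178 189 187 192 171  70  36  40  42  48]
 [ 98  71 106 177 192 187 181 158 121  34  39  38  45  45]
 [ 67 107 182 188 191 213 236 180  51  36  42  36  42  48]
 [174 177 193 188 189 192 216 181  28  37  39  39  46  49]
 [192 191 191 193 177 112 108 100  40  42  44  48  49  45]
 [195 195 183 135 104  48  38  41  38  43  44  46  44  51]
 [145 129 101  60  42  47  49  38  40  45  43  47  49  49]
 [ 69  57  45  47  52  56  46  40  41  43  46  50  52  47]]
```

```bash
cat > ins.py <<'E'
from h import *
a=.755; d=np.array([np.cos(a),np.sin(a)]);n=np.array([-d[1],d[0]]); S=np.array([547.2,-11])
def P(D,dn=0,dz=0): return [*(S-D*d+(8.5+dn)*n),38.8+dz]
def st(k,r=None):
    s=bot.get_state(); q=s["tcp_pos"]; e=q[:2]-S; f=s["contact_force"]
    D=-e@d; print(k,r,"t%.1f D%.1f lat%.1f z%.1f"%(s["t"],D,e@n,q[2]),"f along %.1f lat %.1f z %.1f"%(f[:2]@d,f[:2]@n,f[2]),np.round(s["wrist_torque"],2),round(s["opening"],3)); return D
E
python3 - <<'E'
from ins import *
bot.movel(P(96),down(a),max_speed=60); bot.dwell(.2); st("pre")
for dn,dz in((0,0),(0,.9),(0,-.9),(.9,0),(-.9,0),(0,1.7),(0,-1.7)):
    bot.movel(P(90,dn,dz),max_speed=60)
    r=bot.movel(P(78,dn,dz),max_speed=15,threshold=3); D=st((dn,dz),r)
    if not r or D<81.5: break
if not r or D<81.5:
    r=bot.movel(P(62,dn,dz),max_speed=20,threshold=5); st("in",r)
E
```

```text
pre None t32.1 D96.1 lat8.5 z38.8 f along -0.1 lat -0.5 z -0.6 [-0.06 -0.01  0.06] 0.235
(0, 0) False t33.3 D77.8 lat8.3 z38.9 f along 0.0 lat -1.2 z -0.5 [-0.19 -0.32 -0.11] 0.233
in False t34.2 D61.8 lat8.6 z38.8 f along 1.3 lat -1.3 z -0.2 [-0.11 -0.26 -0.04] 0.232
```

Run:
```python
from ins import *
for D in list(range(59,40,-3))+[40,39,38,37]:
    r=bot.movel(P(D),max_speed=25,threshold=11); st(D,r)
    if r: break
```

```text
59 False t34.5 D58.8 lat8.6 z38.8 f along 0.3 lat -1.1 z -1.5 [-0.13 -0.21 -0.07] 0.226
56 False t34.8 D55.8 lat8.6 z38.8 f along 0.3 lat -0.6 z -0.2 [-0.16 -0.21 -0.04] 0.225
53 False t35.0 D53.2 lat8.9 z38.6 f along -1.1 lat -1.2 z -0.4 [-0.19  0.11 -0.01] 0.23
50 False t35.3 D50.7 lat9.1 z38.5 f along -3.5 lat -0.3 z -0.7 [-0.5   0.63  0.02] 0.231
47 False t35.5 D47.3 lat9.1 z38.6 f along -3.5 lat 0.7 z -0.9 [-0.35  0.69  0.08] 0.229
44 False t35.8 D43.3 lat9.2 z38.7 f along -0.3 lat 1.7 z -1.2 [0.33 0.46 0.13] 0.231
41 False t36.1 D38.6 lat8.8 z39.1 f along 5.2 lat 3.3 z -0.1 [ 1.21 -0.11  0.14] 0.228
40 False t36.3 D38.5 lat8.7 z39.0 f along 3.3 lat 4.1 z -0.6 [ 1.23 -0.05  0.19] 0.232
39 False t36.6 D38.0 lat8.7 z38.9 f along 3.6 lat 4.7 z -0.2 [1.21 0.02 0.24] 0.229
38 False t36.8 D37.4 lat8.6 z38.9 f along 2.7 lat 4.5 z 0.4 [1.16 0.07 0.18] 0.23
37 False t37.1 D37.2 lat8.7 z38.7 f along 1.0 lat 4.1 z -0.3 [0.78 0.42 0.14] 0.229
```

Run:
```python
from ins import *
r=bot.movel(P(36.2),max_speed=15,threshold=8); st("home",r)
bot.grip(0.5); bot.dwell(.3); st("open")
q=P(36.2); q[2]=130; bot.movel(q,max_speed=100)
bot.move_ptp([300,-150,200],down(a)); bot.dwell(.2); st("away")
t,sc=imaging.capture("top"),imaging.capture("scene"); cv2.imwrite("pics/t9.png",t);cv2.imwrite("pics/s9.png",sc)
k=lambda im,u,v:cv2.resize(im[v:v+60,u:u+60],None,fx=6.6,fy=6.6,interpolation=cv2.INTER_CUBIC)
cv2.imwrite("pics/m9.png",np.hstack([k(t,304,233),k(sc,310,205)]))
for L in(76.3-36,-36):
    z=72;p=[*(S+L*d),z];print(proj("top",p),proj("scene",p))
p=[*(S-36*d+9*n),74.3];print("coil",proj("top",p),proj("scene",p))
```

```text
home False t37.3 D36.9 lat8.7 z38.6 f along -1.6 lat 4.0 z 0.4 [0.41 0.79 0.14] 0.232
open None t38.0 D36.1 lat8.4 z38.9 f along -0.9 lat -0.7 z 0.0 [-0.04  0.01  0.01] 0.497
away None t40.2 D274.6 lat67.9 z199.7 f along -0.6 lat -0.1 z -0.2 [-0.04 -0.01  0.04] 0.503
[319.14221694 248.35365565] [339.71394005 244.40449336]
[345.75544158 275.85801766] [338.58465317 220.75011947]
coil [342.50402019 278.96168327] [342.54649286 219.96530589]
```

View pics/m9.png

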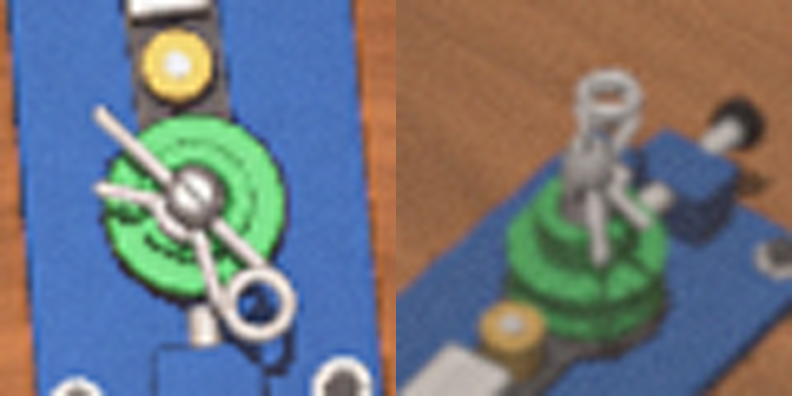

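The clip's straight leg runs through the hole. Its coil is at top-view pixel (342.9, 278.9), against (342.5, 279.0) predicted for the seated clip. The bent leg is closed round the spindle and the former sits flat.

```bash
python3 -c "
from h import *
print(bot.sign_off())"
```

```text
the job is handed in; nothing more can be done
None
```

I handed the job in at about 40 s of the 72 s allowed: the green former is on the boss, and the R-clip is through the cross-hole with its bent leg snapped around the spindle. The sign-off call returned no verdict, so I'm going by the final pictures and the force readings.

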